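# Find the rocking tin cover and press it home

## Robot

A 7-joint arm with a two-finger parallel gripper is mounted at the origin on the work surface. World frame = base frame: x ahead of the robot, y to its left, z up, the work surface at z = 0. Lengths are in m, angles in degrees, forces in N, time in s.
With the tool pointing down it reaches from about 0.425 to 0.875 m from the base axis. Payload 4.7 kg.
Tool frame: the origin (TCP) lies at the very end of the fingers, on their centre line; the grasp point (between the pads) lies 19 mm behind it; z points along the fingers, y is the direction in which the jaws open and shut (so a half turn about z gives the same grasp; the last joint's range is limited). The gripper opens to 87 mm and grips with 3 to 60 N. Pads are 19 mm wide; open, the fingers measure 117 mm over their backs; the gripper's body (75 mm by 190 mm) begins 51 mm behind the grasp point.
Start: joints at [71.224, 18.392, -4.016, 83.108, 1.295, 78.541, -3.26], TCP at [0.218, -0.612, 0.223] pointing down, gripper open.
Joint ranges: [-163.93, 163.93], [-17.29, 119.83], [-79.2, 71.16], [3.27, 140.29], [-89.18, 269.18], [5.43, 117.66], [-154.24, 154.24]. Speed limits (degrees/s): [147.25, 147.25, 180, 180, 180, 180, 180].

## Interface

Orientations are given as [roll, pitch, yaw] about the fixed x, y, z axes, in that order (R = Rz(yaw) Ry(pitch) Rx(roll)).
In Python, from cell import * gives the robot as it stands.
- The arm moves only by the tool arm_command, never from a script. Its argument "targets" is a list that holds one entry, the list of rows, each a list of 7 numbers: the shift along the tool's x, y, z in m, then the turn, a rotation vector about the tool's x, y, z in degrees, then the gripper's target within -1 to 1 (shut at 1, half-way at 0, fully open at -1). In form: [[[tx, ty, tz, rx, ry, rz, claw], ...]]. A call has 1 to 10 rows; each row is the pose to reach, as a shift and turn from the pose commanded when the call began, along the tool's axes at that moment; what a row does not reach only later rows make up. A row lasts 1/10 s, in which the tool goes at most 50 mm and 8.59 degrees, less where a joint would pass 70% of its speed; a pose out of reach is approached as far as the arm can. A call with a gripper value outside its range is refused whole. The fingers move at their own pace and stop on an object; "newtons" is the grip in N (left out, the last holds). Time passes only in rows, so rows that repeat a pose let the fingers close. It gives the time, the measured TCP pose, the force and the opening at its end, in the units of the state.
- get_obs(): the state, without advancing time (a new reading comes with each control period).
- read_camera(name): name is "scene" or "top" or "wrist"; returns a dict with "img" (400x640x3 uint8, red, green, blue), "z_map" (400x640 float32, m along the optical axis (not along the pixel's ray), 0 where there is no reading), "K" (3x3 intrinsics, pixels), "origin" and "attitude" of the camera in the world. Camera axes: x right, y down, z forward; pixel columns grow to the right and rows downward; lengths in m; the calibration is good to about 2 mm. A picture is of the moment at which its call begins.
- sign_off(): hands the job in, once; it reports no verdict.
Trained networks look in the newest picture that a camera, given by its name, has taken for a name from the list of things; names that differ only in an ending like _2 or _b are one class to them, and where a whole thing is asked for, a point or a joint stands for the part that bears it (a point fixed in the world has none). Each returns a list of dicts, best first, with "conf" (0 to 1); they miss things now and then, are a little off and sometimes report something else, mostly with a low value. They report only what shows in the picture. A call takes as long as a camera call.
- search_frame(thing, camera): "position" ([column, row] in pixels, amid what is visible of it).
The state is a dict: "time_s": time; "qpos": joint angles; "joint_velocities": joint speeds; "effort": joint torques, N m; "tool_pos": TCP position; "tool_rot": TCP orientation; "force": force on the tool from outside, world axes, zero at the start; "wrist_torque": the same for the moment, N m; "grip_width": finger opening in m.
Only numpy, scipy, OpenCV 4.12 (cv2) and the standard library are available. Lean on these libraries where they do the work, as an engineer would, in place of code of your own. Each camera call takes 0.05 s, during which the arm holds its last target.

## Task

One of the four stone tins in the rack has a cover that is not pushed home: press lightly near the edge of the covers, one after another, until you find the one that rocks, then press that cover straight down at its middle until it sits level and fully home. Use only a fingertip: do not lift or pinch a cover, do not lean on any of them harder than a firm thumb would (40 N at most), and leave everything else on the rack and the bench where it is.

Things in the scene. Friction and masses are not known exactly. Their poses are not given: they have to be found in the camera images.
- rack: Hardwood rack, 170 (x) by 400 (y) by 30 mm, fixed to the bench; origin at the centre of its underside. It holds the four tins in a zigzag row along its y axis, and small loose things stand in the gaps.
- cover_a_top (a point): Centre of the flat top of one of four identical aluminium push-on covers on round tins, 52 to 60 mm above the bench; z points up, out of the cover. The cover is 84 mm across and 14 mm deep, its side overlapping the tin. The tins stand at different heights in the rack, so height does not tell which cover is loose; nor do the letters a to d.
- cover_b_top (a point): As cover_a_top, for another tin. A cover that is home is rigid wherever it is pressed; the loose one, pressed with about 1 N near its edge (28 to 36 mm from the centre, any side), tips by up to about 9 degrees: its rim there goes down 5 to 6 mm, a broad flat fingertip (which bears on its inner side) 2 to 4 mm, and then stops; it springs back level when let go.
- cover_c_top (a point): As cover_a_top, for another tin. The loose cover stands 5 mm too high on a central bearing. Pressed at its centre it resists up to about 12 N, then (15 to 20 N is enough) slides down 5 mm, stays down and no longer rocks.
- cover_d_top (a point): As cover_a_top, for another tin.
- cover_a (a joint): How far (m) cover a has been pushed down along its tin since the start: 0 for all four at first, positive downwards, negative if it is being lifted off.
- cover_b (a joint): How far (m) cover b has been pushed down along its tin since the start: 0 for all four at first, positive downwards, negative if it is being lifted off.
- cover_c (a joint): How far (m) cover c has been pushed down along its tin since the start: 0 for all four at first, positive downwards, negative if it is being lifted off.
- cover_d (a joint): How far (m) cover d has been pushed down along its tin since the start: 0 for all four at first, positive downwards, negative if it is being lifted off.
- bezel_punch: Bystander: small steel punch standing on the rack, 22 mm foot, 36 mm high; origin at the centre of its foot.
- oil_bottle: Bystander: small amber bottle with a blue cap standing on the rack, 24 mm across, 42 mm high; origin at the centre of its foot.
- ring_blank: Bystander: brass finger ring lying flat on the rack, 22 mm across, 6 mm high; origin at the centre of its underside.
- solder_brick: Bystander: white soldering brick, 110 by 220 by 32 mm, beyond the rack; origin at the centre of its underside.
- tool_cup: Bystander: empty aluminium cup, 78 mm across, 80 mm high, beyond the rack; origin at the centre of its foot.
- bench_brush: Bystander: bench brush lying along its x axis, 170 mm long; origin at the centre of its underside.
- chasing_hammer: Bystander: hammer lying along its x axis, 210 mm long; origin at the centre of its underside.

How it is judged:
By the outcome, as a careful person would: the job done as asked, in the order asked, and still so for the second after the job is handed in, with the robot touching nothing.
It also fails if it takes over 45 s, if anything falls off the work surface, if the arm or the gripper's body presses on something with over 40 N, if the wrist force passes 120 N, or if a joint passes its speed limit or range.

## Working session

There is one attempt and no reset: what is moved stays moved. The work goes in short steps, Python scripts to look and compute and a tool call to move; the robot and the scene stay as the last step left them, time stands still between calls to the robot, and variables do not carry over. Pictures are saved under pics/ and viewed, and the job is handed in when it is done.

Besides the shell and the picture viewer there is one more tool, called after "Call:" in YAML: its name, and indented under it one key for each argument. arm_command: Moves the arm, as the interface text tells. Its arguments: {"type":"object","properties":{"targets":{"type":"array","items":{"type":"array","items":{"type":"array","items":{"type":"number"}}}},"newtons":{"type":"number"}},"required":["targets"]}

```bash
ls; mkdir -p pics
cat > h.py <<'E'
from cell import *
import numpy as np, cv2
from scipy.spatial.transform import Rotation as R
def save(n,name,scale=1):
    c=read_camera(n); cv2.imwrite(f'pics/{name}.png',c['img'][:,:,::-1]); return c
def att(c):
    a=np.array(c['attitude'],float)
    return a if a.shape==(3,3) else R.from_euler('xyz',a,degrees=True).as_matrix()
def px2w(c,u,v,z=None):
    K=np.array(c['K']); 
    ray=np.array([(u-K[0,2])/K[0,0],(v-K[1,2])/K[1,1],1.])
    o=np.array(c['origin'],float); d=att(c)@ray
    if z is None:
        p=c['z_map'][int(round(v))-2:int(round(v))+3,int(round(u))-2:int(round(u))+3]; p=p[p>0]
        return o+d*np.median(p)
    return o+d*(z-o[2])/d[2]
E
python3 - <<'E'
from h import *
s=get_obs(); print({k:np.round(v,4) for k,v in s.items()})
for n in ['scene','top']:
    c=save(n,n+'0'); print(n,c['origin'],c['attitude'],c['K'])
    for t in ['cover_a_top','rack','bezel_punch','oil_bottle','ring_blank','tool_cup','solder_brick']:
        for r in search_frame(t,n)[:5]:
            print(t,np.round(r['position'],1),round(r['conf'],2),np.round(px2w(c,*r['position']),4))
E
```

```text
pics
{'time_s': np.float64(0.0), 'qpos': array([71.2253, 18.4373, -4.0163, 83.1754,  1.2955, 78.5396, -3.2593]), 'joint_velocities': array([-0.1405,  0.0221,  0.0802,  0.0926,  0.0264,  0.044 ,  0.0467]), 'effort': array([-2.00000e-04, -4.91275e+01, -4.04000e-01, -3.12529e+01,
       -6.38000e-02,  4.37000e-02,  2.00000e-04]), 'tool_pos': array([ 0.2176, -0.6119,  0.2215]), 'tool_rot': array([-1.798929e+02,  6.000000e-03,  1.958590e+01]), 'force': array([ 0.1827, -0.4764,  0.5267]), 'wrist_torque': array([ 0.0229, -0.0498,  0.0014]), 'grip_width': np.float64(0.0869)}
scene [ 0.84917812 -0.46696492  0.93087842] [-146.3878967     0.93010607   33.38613688] [[416.66516105   0.         316.88656923]
 [  0.         416.66516105 204.39766229]
 [  0.           0.           1.        ]]
cover_a_top [324.4 222.9] 0.82 [ 0.5636 -0.0261  0.059 ]
rack [302.6 261.1] 0.86 [ 0.5677 -0.1284  0.0289]
bezel_punch [284.5 295.1] 0.49 [ 0.5888 -0.2278  0.0539]
bezel_punch [251.8 277.5] 0.42 [ 0.4993 -0.2326  0.0473]
bezel_punch [352.  325.8] 0.31 [ 0.7427 -0.1899  0.0025]
oil_bottle [320.3 186.6] 0.59 [0.
[... 180 characters left out ...]

solder_brick [426.6 214.8] 0.56 [0.7595 0.1489 0.0309]
solder_brick [280.6 250.1] 0.36 [ 0.5148 -0.1416  0.0515]
top [ 0.3060798  -0.00423351  1.41301972] [-170.64592065    0.48994047  -90.54108164] [[475.04293743   0.         316.6975063 ]
 [  0.         475.04293743 203.33394351]
 [  0.           0.           1.        ]]
cover_a_top [328.4 187. ] 0.84 [ 0.5768 -0.0292  0.0596]
rack [346.9 202.8] 0.73 [ 0.5344 -0.0836  0.0315]
rack [263.3 128.7] 0.34 [0.7638 0.1647 0.034 ]
bezel_punch [395.7 217.1] 0.5 [ 0.4883 -0.2231  0.0473]
oil_bottle [327.4 220.7] 0.61 [ 0.4782 -0.025   0.0604]
tool_cup [385.6 127.8] 0.6 [ 0.7717 -0.2089  0.005 ]
solder_brick [264.2 131.1] 0.94 [0.7566 0.162  0.0328]
```

View pics/scene0.png

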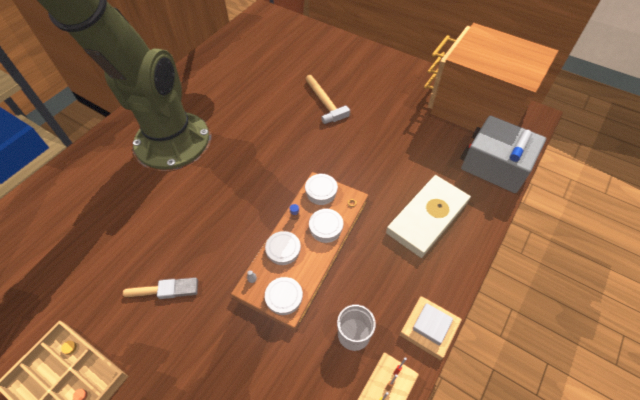

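View pics/top0.png

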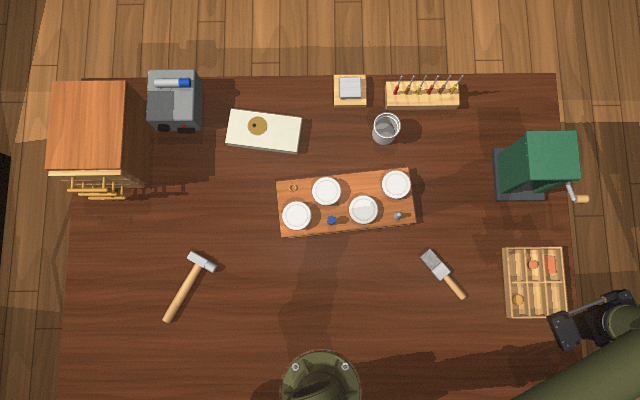

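The scene view shows four covers at about (321,189), (326,225), (283,248), (284,296). In the top view they are at (297,215), (326,191), (363,209), (396,184). The bottle is at (331,219), the punch at (398,216) and the ring at (293,187). Next I'll locate the covers from depth.

```bash
cat > m.py <<'E'
from h import *
from scipy.optimize import least_squares
def cloud(c):
    v,u=np.mgrid[0:400,0:640]; z=c['z_map']; K=np.array(c['K'])
    P=np.stack([(u-K[0,2])/K[0,0]*z,(v-K[1,2])/K[1,1]*z,z],-1)@att(c).T+np.array(c['origin'])
    return P,z>0
def covers(c,seeds,zs=None):
    P,ok=cloud(c); out=[]
    for s in seeds:
        m=ok&(np.hypot(P[...,0]-s[0],P[...,1]-s[1])<.055)
        m0=m&(np.hypot(P[...,0]-s[0],P[...,1]-s[1])<.025)
        z0=np.median(P[m0][:,2]); mm=m&(abs(P[...,2]-z0)<.004)
        q=cv2.findContours(mm.astype('uint8'),cv2.RETR_EXTERNAL,cv2.CHAIN_APPROX_NONE)[0]
        q=max(q,key=cv2.contourArea)[:,0,:]
        # plane fit
        X=P[m0]; A=np.c_[X[:,:2]-X[:,:2].mean(0),np.ones(len(X))]; co=np.linalg.lstsq(A,X[:,2],rcond=None)[0]
        W=np.array([px2w(c,u,v,z0) for u,v in q])[:,:2]
        f=least_squares(lambda p:np.hypot(*(W-p[:2]).T)-p[2],[*W.mean(0),.042],loss='soft_l1',f_scale=.001)
        out.append((np.round(f.x,4),round(float(z0),4),mm.sum(),np.round(np.degrees(co[:2]),1)))
    return out
E
python3 - <<'E'
from m import *
pp={'top':[(297,215),(326,191),(363,209),(396,184)],'scene':[(321,189),(326,225),(283,248),(284,296)]}
for n in pp:
    c=read_camera(n)
    for s in pp[n]:
        w=px2w(c,*s); print(n,*covers(c,[w])[0])
P={'top':[(331,219),(398,216),(293,187)],'scene':[(295,210),(251,277),(352,203)]}
for n in P:
    c=read_camera(n); 
    for s in P[n]: print(n,px2w(c,*s).round(4))
E
```

```text
top [0.4948 0.0651 0.0396] 0.0598 541 [-0.6 -1.5]
top [ 0.5658 -0.022   0.0398] 0.0617 516 [ 0.7 -0.8]
top [ 0.511  -0.1278  0.0397] 0.0534 535 [ 0.1 -0.3]
top [ 0.5841 -0.2248  0.0398] 0.0551 522 [0.2 0.6]
scene [0.495  0.0612 0.0405] 0.058 653 [-1.  0.]
scene [ 0.5656 -0.0253  0.0406] 0.0594 773 [0.2 0.3]
scene [ 0.5115 -0.1319  0.0407] 0.0516 851 [-0.2 -0.2]
scene [ 0.5842 -0.2284  0.0407] 0.0535 1037 [0.1 0.5]
top [ 0.4815 -0.0351  0.072 ]
top [ 0.4902 -0.2284  0.056 ]
top [0.5832 0.0751 0.0337]
scene [ 0.486  -0.0393  0.0691]
scene [ 0.4981 -0.2334  0.0503]
scene [0.5815 0.0786 0.0292]
```

```bash
cat > go.py <<'E'
from h import *
import sys
# go.py x y z [yaw] : shift in tool axes from measured pose
t=np.array([float(a) for a in sys.argv[1:4]]); yaw=float(sys.argv[4]) if len(sys.argv)>4 else 0
s=get_obs(); Rt=R.from_euler('xyz',s['tool_rot'],degrees=True)
Rd=R.from_euler('xyz',[180,0,yaw],degrees=True)
print('now',np.round(s['tool_pos'],4),np.round(s['tool_rot'],2),'F',np.round(s['force'],2),'t',round(float(s['time_s']),2),'w',s['grip_width'])
print('shift',np.round(Rt.inv().apply(t-s['tool_pos']),4),'rot',np.round((Rt.inv()*Rd).as_rotvec(degrees=True),2))
E
python3 go.py 0.60 -0.2 0.22
```

```text
now [ 0.2179 -0.6124  0.2226] [179.99   0.    19.59] F [ 0.46 -0.77 -0.43] t 1.0 w 0.08714788738811968
shift [ 0.4983 -0.2605  0.0026] rot [1.000e-02 0.000e+00 1.959e+01]
```

Call:
arm_command:
  targets:
    - [[0.04, -0.021, 0, 0, 0, 5, 1], [0.08, -0.042, 0, 0, 0, 10, 1], [0.12, -0.063, 0, 0, 0, 15, 1], [0.16, -0.084, 0, 0, 0, 19.6, 1], [0.2, -0.105, 0, 0, 0, 19.6, 1], [0.24, -0.126, 0, 0, 0, 19.6, 1], [0.28, -0.147, 0, 0, 0, 19.6, 1], [0.32, -0.168, 0, 0, 0, 19.6, 1], [0.36, -0.189, 0, 0, 0, 19.6, 1], [0.4, -0.21, 0, 0, 0, 19.6, 1]]
  newtons: 10

```text
time_s: 2.0
tool_pos: [0.5254, -0.2791, 0.2229]
tool_rot: [180.0, -0.0, -0.0]
force: [-0.3, -0.7, 0.0]
grip_width: 0.0148
```

```bash
python3 - <<'E'
from m import *
c=save('wrist','w1'); print(c['origin'],c['attitude'])
seeds=[(.495,.063),(.566,-.0235),(.511,-.13),(.584,-.2265)]
for s in seeds:
    try: print(*covers(c,[s])[0])
    except Exception as e: print(s,e)
E
python3 go.py 0.614 -0.2265 0.09
```

```text
[ 0.59366358 -0.28080154  0.38421692] [ 1.65573784e+02 -4.00242930e-02 -9.00334651e+01]
[0.5026 0.0507 0.0327] 0.0585 2502 [-0.1 -0.1]
[ 0.5669 -0.0272  0.0413] 0.0599 4845 [-0.  0.]
[ 0.5136 -0.1326  0.0407] 0.0521 3919 [-0.1 -0.2]
[ 0.5856 -0.2292  0.0409] 0.054 4780 [-48.9 -17.5]
now [ 0.5316 -0.2697  0.2229] [-179.7    -0.3     0.62] F [3.88 6.07 0.02] t 2.05 w 0.01037297706590595
shift [ 0.0822 -0.0416  0.1336] rot [-0.3  -0.3   0.63]
```

View pics/w1.png

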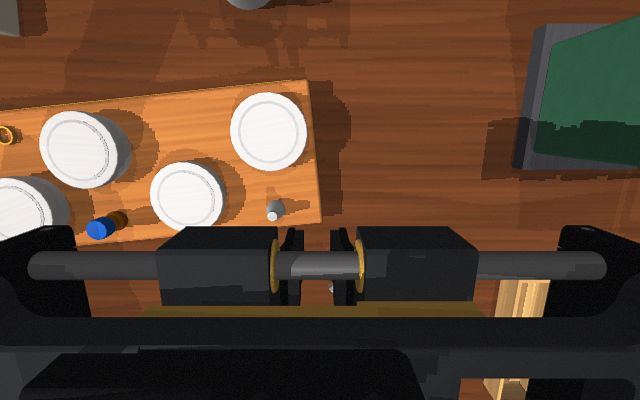

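The wrist picture shows the covers at (268,131), (188,196), (84,150) and (15,215), with the punch at (275,212) and the bottle at (100,228). Positions agree with the scene camera. The first check is the cover at (0.585, -0.2285), pressed on its +x edge.

Call:
arm_command:
  targets:
    - [[0.03, -0.017, 0, 0, 0, 0, 1], [0.06, -0.034, 0.02, 0, 0, 0, 1], [0.0915, -0.0515, 0.06, 0, 0, 0, 1], [0.0915, -0.0515, 0.1, 0, 0, 0, 1], [0.0915, -0.0515, 0.13, 0, 0, 0, 1], [0.0915, -0.0515, 0.13, 0, 0, 0, 1], [0.0915, -0.0515, 0.13, 0, 0, 0, 1], [0.0915, -0.0515, 0.13, 0, 0, 0, 1]]

```text
time_s: 2.85
tool_pos: [0.6173, -0.23, 0.0953]
tool_rot: [179.9, -0.2, -0.1]
force: [-0.1, 1.1, -0.0]
grip_width: 0.0004
```

```bash
python3 go.py 0.616 -0.2285 0.0538
python3 - <<'E'
from m import *
c=save('wrist','w2')
for s in [(.566,-.026),(.513,-.132),(.585,-.2285)]:
    try: print(*covers(c,[s])[0])
    except Exception as e: print(s,e)
E
python3 go.py 0.616 -0.2285 0.0538
```

```text
now [ 0.6173 -0.23    0.0953] [ 1.7991e+02 -2.3000e-01 -6.0000e-02] F [-0.14  1.12 -0.02] t 2.85 w 0.0003892727898388448
shift [-0.0015 -0.0015  0.0415] rot [ 0.09 -0.23 -0.06]
(0.566, -0.026) max() iterable argument is empty
(0.513, -0.132) max() iterable argument is empty
[ 0.5808 -0.2285  0.0447] 0.0542 1067 [78.  98.9]
now [ 0.6174 -0.23    0.0955] [ 1.7989e+02 -2.5000e-01 -6.0000e-02] F [ 0.39 -0.34  0.21] t 2.9 w 0.0005179345847509453
shift [-0.0016 -0.0016  0.0417] rot [ 0.11 -0.25 -0.06]
  return _methods._mean(a, axis=axis, dtype=dtype,
  ret = ret.dtype.type(ret / rcount)
```

Call:
arm_command:
  targets:
    - [[-0.002, -0.0015, 0.012, 0, 0, 0, 1], [-0.002, -0.0015, 0.024, 0, 0, 0, 1], [-0.002, -0.0015, 0.034, 0, 0, 0, 1], [-0.002, -0.0015, 0.037, 0, 0, 0, 1], [-0.002, -0.0015, 0.037, 0, 0, 0, 1], [-0.002, -0.0015, 0.037, 0, 0, 0, 1]]

```text
time_s: 3.5
tool_pos: [0.6138, -0.2275, 0.0552]
tool_rot: [-180.0, 0.0, -0.0]
force: [0.7, 0.1, 1.4]
grip_width: 0.0005
```

Call:
arm_command:
  targets:
    - [[0, 0, 0.0005, 0, 0, 0, 1], [0, 0, 0.001, 0, 0, 0, 1], [0, 0, 0.001, 0, 0, 0, 1], [0, 0, 0.001, 0, 0, 0, 1]]

```text
time_s: 3.9
tool_pos: [0.6138, -0.2275, 0.0546]
tool_rot: [180.0, -0.0, -0.0]
force: [-0.1, 0.5, 0.6]
grip_width: 0.0002
```

Call:
arm_command:
  targets:
    - [[0, 0, 0.0005, 0, 0, 0, 1], [0, 0, 0.001, 0, 0, 0, 1], [0, 0, 0.001, 0, 0, 0, 1], [0, 0, 0.001, 0, 0, 0, 1]]

```text
time_s: 4.3
tool_pos: [0.614, -0.2276, 0.0542]
tool_rot: [180.0, -0.0, -0.0]
force: [-1.7, 0.9, 6.2]
grip_width: 0.0001
```

Call:
arm_command:
  targets:
    - [[0, 0, 0, 0, 0, 0, 1], [0, 0, 0, 0, 0, 0, 1]]

```text
time_s: 4.5
tool_pos: [0.614, -0.2276, 0.0542]
tool_rot: [180.0, -0.0, -0.0]
force: [-1.0, 0.5, 5.5]
grip_width: 0.0007
```

Cover at y=-0.2285 is rigid (5.5 N with no movement). Next is the cover at (0.513, -0.132).

Call:
arm_command:
  targets:
    - [[0, 0, -0.035, 0, 0, 0, 1], [-0.03, -0.04, -0.04, 0, 0, 0, 1], [-0.06, -0.08, -0.04, 0, 0, 0, 1], [-0.072, -0.0955, -0.04, 0, 0, 0, 1], [-0.072, -0.0955, -0.03, 0, 0, 0, 1], [-0.072, -0.0955, -0.015, 0, 0, 0, 1], [-0.072, -0.0955, -0.004, 0, 0, 0, 1], [-0.072, -0.0955, -0.002, 0, 0, 0, 1], [-0.072, -0.0955, -0.002, 0, 0, 0, 1], [-0.072, -0.0955, -0.002, 0, 0, 0, 1]]

```text
time_s: 5.5
tool_pos: [0.5423, -0.1324, 0.0554]
tool_rot: [-180.0, -0.0, -0.1]
force: [-0.6, -0.2, 0.2]
grip_width: 0.0005
```

Call:
arm_command:
  targets:
    - [[0, 0, 0.0005, 0, 0, 0, 1], [0, 0, 0.001, 0, 0, 0, 1], [0, 0, 0.001, 0, 0, 0, 1], [0, 0, 0.001, 0, 0, 0, 1]]

```text
time_s: 5.9
tool_pos: [0.542, -0.1321, 0.0547]
tool_rot: [180.0, -0.0, -0.0]
force: [-1.3, 0.7, -0.3]
grip_width: 0.0006
```

Call:
arm_command:
  targets:
    - [[0, 0, 0.0005, 0, 0, 0, 1], [0, 0, 0.001, 0, 0, 0, 1], [0, 0, 0.001, 0, 0, 0, 1], [0, 0, 0.001, 0, 0, 0, 1]]

```text
time_s: 6.3
tool_pos: [0.5418, -0.132, 0.0535]
tool_rot: [180.0, 0.0, -0.0]
force: [0.6, 0.2, 0.9]
grip_width: 0.0006
```

Call:
arm_command:
  targets:
    - [[0, 0, 0.0005, 0, 0, 0, 1], [0, 0, 0.001, 0, 0, 0, 1], [0, 0, 0.001, 0, 0, 0, 1], [0, 0, 0.001, 0, 0, 0, 1]]

```text
time_s: 6.7
tool_pos: [0.5419, -0.132, 0.0526]
tool_rot: [180.0, -0.0, -0.0]
force: [-0.3, 1.0, 0.1]
grip_width: 0.0006
```

Call:
arm_command:
  targets:
    - [[0, 0, 0.0005, 0, 0, 0, 1], [0, 0, 0.0007, 0, 0, 0, 1], [0, 0, 0.0007, 0, 0, 0, 1], [0, 0, 0.0007, 0, 0, 0, 1]]

```text
time_s: 7.1
tool_pos: [0.542, -0.132, 0.0522]
tool_rot: [180.0, -0.0, -0.0]
force: [-1.5, 0.4, 6.3]
grip_width: 0.0003
```

Rigid as well (6.3 N at 0.0522). Next is the cover at (0.5665, -0.026), top about 0.0597.

Call:
arm_command:
  targets:
    - [[0, 0, -0.04, 0, 0, 0, 1], [0.02, -0.04, -0.05, 0, 0, 0, 1], [0.04, -0.08, -0.05, 0, 0, 0, 1], [0.0535, -0.106, -0.05, 0, 0, 0, 1], [0.0535, -0.106, -0.035, 0, 0, 0, 1], [0.0535, -0.106, -0.02, 0, 0, 0, 1], [0.0535, -0.106, -0.012, 0, 0, 0, 1], [0.0535, -0.106, -0.0105, 0, 0, 0, 1], [0.0535, -0.106, -0.0105, 0, 0, 0, 1], [0.0535, -0.106, -0.0105, 0, 0, 0, 1]]

```text
time_s: 8.1
tool_pos: [0.5955, -0.0269, 0.0626]
tool_rot: [180.0, -0.0, -0.1]
force: [-0.3, 0.2, -0.3]
grip_width: 0.0002
```

Call:
arm_command:
  targets:
    - [[0, 0, 0.0005, 0, 0, 0, 1], [0, 0, 0.001, 0, 0, 0, 1], [0, 0, 0.001, 0, 0, 0, 1], [0, 0, 0.001, 0, 0, 0, 1]]

```text
time_s: 8.5
tool_pos: [0.5954, -0.026, 0.0615]
tool_rot: [180.0, -0.0, -0.0]
force: [0.5, -0.4, 0.3]
grip_width: 0.0005
```

Call:
arm_command:
  targets:
    - [[0, 0, 0.0005, 0, 0, 0, 1], [0, 0, 0.001, 0, 0, 0, 1], [0, 0, 0.001, 0, 0, 0, 1], [0, 0, 0.001, 0, 0, 0, 1]]

```text
time_s: 8.9
tool_pos: [0.5954, -0.026, 0.0603]
tool_rot: [180.0, -0.0, -0.0]
force: [-0.2, -0.0, 0.0]
grip_width: 0.0002
```

Call:
arm_command:
  targets:
    - [[0, 0, 0.0005, 0, 0, 0, 1], [0, 0, 0.001, 0, 0, 0, 1], [0, 0, 0.001, 0, 0, 0, 1], [0, 0, 0.001, 0, 0, 0, 1]]

```text
time_s: 9.3
tool_pos: [0.5955, -0.026, 0.06]
tool_rot: [180.0, -0.0, -0.0]
force: [-2.0, 0.4, 5.2]
grip_width: 0.0002
```

Call:
arm_command:
  targets:
    - [[0, 0, 0.0003, 0, 0, 0, 1], [0, 0, 0.0005, 0, 0, 0, 1], [0, 0, 0.0005, 0, 0, 0, 1], [0, 0, 0.0005, 0, 0, 0, 1]]

```text
time_s: 9.7
tool_pos: [0.5955, -0.026, 0.0599]
tool_rot: [180.0, -0.0, -0.0]
force: [-2.8, 0.4, 7.3]
grip_width: 0.0006
```

Rigid (7.3 N). Last is the cover at (0.496, 0.0605). It must be the loose one by elimination, but I'll press it to check.

Call:
arm_command:
  targets:
    - [[0, 0, -0.035, 0, 0, 0, 1], [-0.03, -0.035, -0.04, 0, 0, 0, 1], [-0.06, -0.07, -0.04, 0, 0, 0, 1], [-0.0705, -0.0865, -0.04, 0, 0, 0, 1], [-0.0705, -0.0865, -0.025, 0, 0, 0, 1], [-0.0705, -0.0865, -0.01, 0, 0, 0, 1], [-0.0705, -0.0865, -0.003, 0, 0, 0, 1], [-0.0705, -0.0865, -0.0016, 0, 0, 0, 1], [-0.0705, -0.0865, -0.0016, 0, 0, 0, 1], [-0.0705, -0.0865, -0.0016, 0, 0, 0, 1]]

```text
time_s: 10.7
tool_pos: [0.5255, 0.0601, 0.0606]
tool_rot: [-180.0, -0.0, -0.1]
force: [0.1, 0.7, -0.5]
grip_width: 0.0005
```

Call:
arm_command:
  targets:
    - [[0, 0, 0.0005, 0, 0, 0, 1], [0, 0, 0.001, 0, 0, 0, 1], [0, 0, 0.001, 0, 0, 0, 1], [0, 0, 0.001, 0, 0, 0, 1]]

```text
time_s: 11.1
tool_pos: [0.525, 0.0605, 0.0596]
tool_rot: [180.0, -0.0, -0.0]
force: [0.8, 0.3, -0.5]
grip_width: 0.0005
```

Call:
arm_command:
  targets:
    - [[0, 0, 0.0005, 0, 0, 0, 1], [0, 0, 0.001, 0, 0, 0, 1], [0, 0, 0.001, 0, 0, 0, 1], [0, 0, 0.001, 0, 0, 0, 1]]

```text
time_s: 11.5
tool_pos: [0.525, 0.0605, 0.0585]
tool_rot: [180.0, -0.0, -0.0]
force: [0.7, -0.2, 0.4]
grip_width: 0.0007
```

Call:
arm_command:
  targets:
    - [[0, 0, 0.0005, 0, 0, 0, 1], [0, 0, 0.001, 0, 0, 0, 1], [0, 0, 0.001, 0, 0, 0, 1], [0, 0, 0.001, 0, 0, 0, 1]]

```text
time_s: 11.9
tool_pos: [0.525, 0.0605, 0.0575]
tool_rot: [180.0, -0.0, -0.0]
force: [0.7, -0.1, 1.4]
grip_width: 0.0003
```

Call:
arm_command:
  targets:
    - [[0, 0, 0.0005, 0, 0, 0, 1], [0, 0, 0.001, 0, 0, 0, 1], [0, 0, 0.001, 0, 0, 0, 1], [0, 0, 0.001, 0, 0, 0, 1]]

```text
time_s: 12.3
tool_pos: [0.5251, 0.0605, 0.0565]
tool_rot: [180.0, -0.0, -0.0]
force: [1.1, -0.2, 1.0]
grip_width: 0.0004
```

Run:
```python
from m import *
c=save('scene','s1'); cv2.imwrite('pics/s1z.png',cv2.resize(c['img'][150:320,220:380,::-1],None,fx=3.5,fy=3.5))
s=get_obs();print(s['force'],s['tool_pos'])
```

```text
[ 0.77044716 -0.50013853  1.00618398] [0.52504358 0.06052687 0.056487  ]
```

View pics/s1z.png

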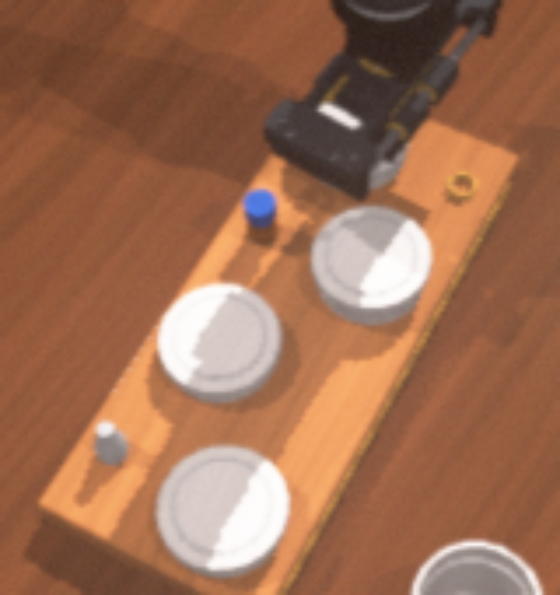

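Confirmed: at about 1 N the fingertip sits 1.8 mm below this cover's top, so it rocks. The picture shows the gripper over its edge, and the other covers, bottle, punch and ring are undisturbed. I'll lift off and move to its middle.

Call:
arm_command:
  targets:
    - [[0, 0, -0.01, 0, 0, 0, 1], [0, 0, -0.02, 0, 0, 0, 1], [-0.015, 0, -0.02, 0, 0, 0, 1], [-0.0285, 0, -0.02, 0, 0, 0, 1], [-0.0285, 0, -0.015, 0, 0, 0, 1], [-0.0285, 0, -0.008, 0, 0, 0, 1], [-0.0285, 0, -0.004, 0, 0, 0, 1], [-0.0285, 0, -0.003, 0, 0, 0, 1], [-0.0285, 0, -0.003, 0, 0, 0, 1], [-0.0285, 0, -0.003, 0, 0, 0, 1]]

```text
time_s: 13.35
tool_pos: [0.4966, 0.0606, 0.0593]
tool_rot: [-180.0, 0.0, -0.0]
force: [-0.1, 0.2, 0.4]
grip_width: 0.0006
```

Call:
arm_command:
  targets:
    - [[0, 0, 0.0004, 0, 0, 0, 1], [0, 0, 0.0008, 0, 0, 0, 1], [0, 0, 0.0012, 0, 0, 0, 1], [0, 0, 0.0016, 0, 0, 0, 1], [0, 0, 0.0016, 0, 0, 0, 1]]

```text
time_s: 13.85
tool_pos: [0.4967, 0.0606, 0.0589]
tool_rot: [180.0, -0.0, -0.0]
force: [-2.7, -0.6, 7.7]
grip_width: 0.0007
```

Call:
arm_command:
  targets:
    - [[0, 0, 0.0003, 0, 0, 0, 1], [0, 0, 0.0006, 0, 0, 0, 1], [0, 0, 0.0008, 0, 0, 0, 1], [0, 0, 0.0008, 0, 0, 0, 1]]

```text
time_s: 14.25
tool_pos: [0.4967, 0.0606, 0.0585]
tool_rot: [180.0, -0.0, -0.0]
force: [-3.7, -0.5, 10.9]
grip_width: 0.0003
```

Call:
arm_command:
  targets:
    - [[0, 0, 0.0003, 0, 0, 0, 1], [0, 0, 0.0006, 0, 0, 0, 1], [0, 0, 0.001, 0, 0, 0, 1], [0, 0, 0.001, 0, 0, 0, 1]]

```text
time_s: 14.65
tool_pos: [0.4967, 0.0605, 0.0574]
tool_rot: [180.0, -0.0, -0.0]
force: [-3.7, -0.2, 11.0]
grip_width: 0.0002
```

Call:
arm_command:
  targets:
    - [[0, 0, 0.0003, 0, 0, 0, 1], [0, 0, 0.0006, 0, 0, 0, 1], [0, 0, 0.001, 0, 0, 0, 1], [0, 0, 0.001, 0, 0, 0, 1]]

```text
time_s: 15.05
tool_pos: [0.4967, 0.0606, 0.0564]
tool_rot: [180.0, -0.0, -0.0]
force: [-3.8, -0.9, 10.4]
grip_width: 0.0005
```

Sliding now at about 11 N.

Call:
arm_command:
  targets:
    - [[0, 0, 0.0004, 0, 0, 0, 1], [0, 0, 0.0008, 0, 0, 0, 1], [0, 0, 0.0012, 0, 0, 0, 1], [0, 0, 0.0016, 0, 0, 0, 1], [0, 0, 0.002, 0, 0, 0, 1], [0, 0, 0.002, 0, 0, 0, 1]]

```text
time_s: 15.65
tool_pos: [0.4967, 0.0606, 0.0544]
tool_rot: [180.0, -0.0, -0.0]
force: [-3.9, -0.5, 11.4]
grip_width: 0.0002
```

Call:
arm_command:
  targets:
    - [[0, 0, 0.0004, 0, 0, 0, 1], [0, 0, 0.0008, 0, 0, 0, 1], [0, 0, 0.001, 0, 0, 0, 1], [0, 0, 0.001, 0, 0, 0, 1]]

```text
time_s: 16.05
tool_pos: [0.4967, 0.0606, 0.0538]
tool_rot: [180.0, -0.0, -0.0]
force: [-4.5, -0.2, 13.3]
grip_width: 0.0004
```

Call:
arm_command:
  targets:
    - [[0, 0, 0.0004, 0, 0, 0, 1], [0, 0, 0.0008, 0, 0, 0, 1], [0, 0, 0.0008, 0, 0, 0, 1]]

```text
time_s: 16.35
tool_pos: [0.4968, 0.0606, 0.0536]
tool_rot: [179.9, -0.0, -0.0]
force: [-6.8, -1.0, 18.3]
grip_width: 0.0009
```

Call:
arm_command:
  targets:
    - [[0, 0, 0.0004, 0, 0, 0, 1], [0, 0, 0.0004, 0, 0, 0, 1], [0, 0, 0.0004, 0, 0, 0, 1]]

```text
time_s: 16.65
tool_pos: [0.4968, 0.0606, 0.0536]
tool_rot: [179.9, -0.0, -0.0]
force: [-7.3, -1.6, 21.1]
grip_width: 0.0006
```

Call:
arm_command:
  targets:
    - [[0, 0, -0.01, 0, 0, 0, 1], [0, 0, -0.02, 0, 0, 0, 1], [0.015, 0, -0.02, 0, 0, 0, 1], [0.0285, 0, -0.015, 0, 0, 0, 1], [0.0285, 0, -0.008, 0, 0, 0, 1], [0.0285, 0, -0.005, 0, 0, 0, 1], [0.0285, 0, -0.004, 0, 0, 0, 1], [0.0285, 0, -0.004, 0, 0, 0, 1]]

```text
time_s: 17.45
tool_pos: [0.524, 0.0605, 0.0545]
tool_rot: [180.0, 0.1, -0.0]
force: [0.3, 0.3, 0.9]
grip_width: 0.0002
```

Now re-check the edge of this cover for rocking.

Call:
arm_command:
  targets:
    - [[0, 0, 0.0005, 0, 0, 0, 1], [0, 0, 0.001, 0, 0, 0, 1], [0, 0, 0.0015, 0, 0, 0, 1], [0, 0, 0.0015, 0, 0, 0, 1], [0, 0, 0.0015, 0, 0, 0, 1]]

```text
time_s: 17.95
tool_pos: [0.525, 0.0605, 0.0537]
tool_rot: [180.0, -0.0, -0.0]
force: [-1.3, 0.0, 3.1]
grip_width: 0.0004
```

Rigid (3.1 N at 0.0537, the same as the middle). I'll retract and check with the cameras.

Call:
arm_command:
  targets:
    - [[0, 0, -0.03, 0, 0, 0, 1], [0, 0, -0.07, 0, 0, 0, 1], [0, 0, -0.11, 0, 0, 0, 1], [0, 0, -0.15, 0, 0, 0, 1], [0, -0.04, -0.17, 0, 0, 0, 1], [0, -0.08, -0.17, 0, 0, 0, 1], [0, -0.12, -0.17, 0, 0, 0, 1], [0, -0.16, -0.17, 0, 0, 0, 1], [0, -0.2, -0.17, 0, 0, 0, 1], [0, -0.2, -0.17, 0, 0, 0, 1]]

```text
time_s: 18.95
tool_pos: [0.5225, 0.268, 0.2232]
tool_rot: [-179.7, 0.1, 0.5]
force: [-1.1, 0.5, 1.5]
grip_width: 0.0006
```

Run:
```python
from m import *
S=[(.496,.0605),(.5665,-.026),(.513,-.132),(.585,-.2285)]
for n in ['scene','top']:
    c=save(n,n+'9')
    for s in S: 
        try: print(n,*covers(c,[s])[0])
        except Exception as e: print(n,s,e)
    if n=='scene': cv2.imwrite('pics/s9z.png',cv2.resize(c['img'][150:320,220:380,::-1],None,fx=3.5,fy=3.5))
s=get_obs(); print(s['time_s'],s['tool_pos'],s['force'])
```

```text
scene [0.4951 0.0614 0.0409] 0.0527 662 [-0.1 -0.4]
scene [ 0.5657 -0.0253  0.0407] 0.0592 785 [ 0.1 -0.3]
scene [ 0.5115 -0.1318  0.0406] 0.0518 843 [-0.4  0.3]
scene [ 0.5844 -0.2284  0.0407] 0.0535 1053 [ 0.5 -0.3]
top [0.4947 0.0651 0.0397] 0.0551 535 [ 0.  -0.4]
top [ 0.5655 -0.0216  0.0399] 0.0615 531 [-0.8  0.2]
top [ 0.5108 -0.1283  0.0398] 0.0535 533 [-0.9 -1. ]
top [ 0.5841 -0.2254  0.0398] 0.0552 533 [-0.4  0.3]
19.05 [0.52446709 0.26147837 0.22279732] [-0.07168037 -0.58158065 -0.2635523 ]
```

View pics/s9z.png

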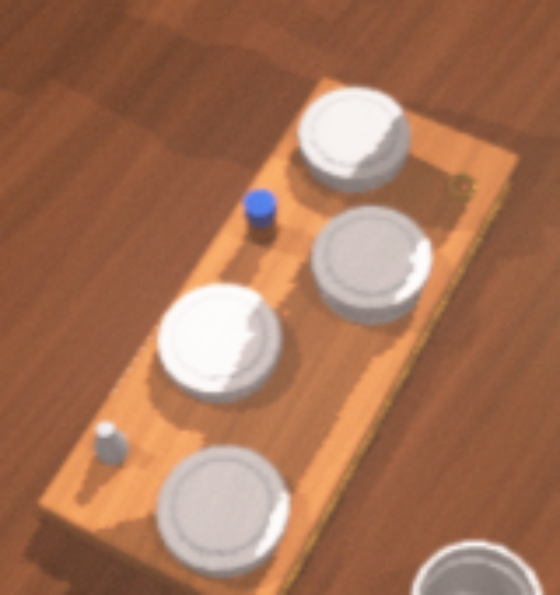

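The crop shows all four covers level. The bottle (260,208), punch (108,442), ring (460,185) and cup have not moved. The pressed cover is about 5 mm lower in both cameras.

```bash
python3 -c "
from cell import *
print(sign_off())"
```

```text
the job is handed in; nothing more can be done
None
```

The loose cover was on the tin at the robot-left end of the rack, near (0.496, 0.061). It is now pressed home and level, and I handed the job in at about 19 s.

- **Finding it:** I pressed near the +x edge of all four covers with the shut fingertips, starting from the −y end. The first three were rigid at 5.5–7.3 N, a firmer press than the roughly 1 N needed to show rocking. The fourth gave way about 2 mm under about 1 N.
- **Pressing it home:** I pressed that cover straight down at its middle. It slid about 5 mm at around 11 N and then stopped; the highest force I read was about 22 N in total, 21 N of it vertical.
- **Last checks:** Pressed again at the edge, the cover was rigid at 3.1 N and at the same height as its middle. Both the scene and top cameras show it about 5 mm lower and level to within their noise. The other covers, the bottle, the punch, the ring and the cup show no movement. I did not compare the brick, brush or hammer before and after, but nothing went near them.
- **Disagreement:** The top camera reads about 3.5 mm off in y and 2 mm off in height from the scene camera. I used the scene and wrist values, and the heights where the fingertip made contact matched them to within about 0.5 mm.

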